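Heft the slide boxes and load the carrier, heaviest at the bottom

TASK

Three identical-looking blue slide boxes stand on the lab bench: one is as good as empty, the other two are loaded, one more heavily than the other. Lift them to feel their weights, then load the orange-cornered carrier for transport: set the heaviest box down in it first, flat on its floor, let go of it, and set the second heaviest squarely on top of it; the lightest must end standing on the bench beside the carrier. Keep the boxes upright, set them down gently (do not drop them), and do not shift the bottle, the petri dishes or the beaker.

Things in the scene. Friction and masses are not known exactly. Their poses are not given: they have to be found in the camera images.
- box_a_mid (a point): One of three outwardly identical closed blue plastic slide boxes with a black seam and a flat lid with a white card, 58 (x) x 95 (y, its length) x 42 mm high, rigid. Point: its centre, 21 mm above its underside, z up. Hidden contents have about 2 mm of play. The three weigh about 0.14, 0.35 and 0.60 kg; which is which changes each time.
- box_b_mid (a point): One of three outwardly identical closed blue plastic slide boxes with a black seam and a flat lid with a white card, 58 (x) x 95 (y, its length) x 42 mm high, rigid. Point: its centre, 21 mm above its underside, z up. Hidden contents have about 2 mm of play. The three weigh about 0.14, 0.35 and 0.60 kg; which is which changes each time.
- box_c_mid (a point): One of three outwardly identical closed blue plastic slide boxes with a black seam and a flat lid with a white card, 58 (x) x 95 (y, its length) x 42 mm high, rigid. Point: its centre, 21 mm above its underside, z up. Hidden contents have about 2 mm of play. The three weigh about 0.14, 0.35 and 0.60 kg; which is which changes each time.
- box_a: The same slide box box_a; this point is the centre of its underside, 21 mm below point box_a_mid.
- box_b: The same slide box box_b; this point is the centre of its underside, 21 mm below point box_b_mid.
- box_c: The same slide box box_c; this point is the centre of its underside, 21 mm below point box_c_mid.
- carrier_floor (a point): Centre of the upper face of the carrier's floor, 6 mm above the bench; z up, y along its long side. Between its four orange L-shaped corner posts there is room for 70 (x) x 107 (y) mm: 6 mm round a box laid along y. The posts rise 56 mm above the floor, 14 mm above the lid of a box in it, so the second box goes between them too.
- carrier: The carrier, fixed to the bench: steel base plate 80 (x) x 117 (y) mm with the four corner posts, 5 mm thick, each covering 14 mm of either side; open above and in the middle of each side. Point: centre of its underside, 6 mm below point carrier_floor, same axes.
- amber_bottle: Bystander: amber bottle with black cap, 68 mm across, 150 mm high; origin at the centre of its underside.
- petri_stack: Bystander: stack of closed glass petri dishes, 86 mm across, 45 mm high; origin at the centre of its underside.
- beaker: Bystander: open glass beaker, 68 mm across, 85 mm high; origin at the centre of its underside.
Things that resemble listed ones, but are neither listed nor needed, are in the scene too. What is shaped like the carrier but green is not meant.

How it is judged:
By the outcome, as a careful person would: the job done as asked, in the order asked, and still so for the second after the job is handed in, with the robot touching nothing.
It also fails if it takes over 70 s, if anything falls off the work surface, if the arm or the gripper's body presses on something with over 40 N, if the wrist force passes 120 N, or if a joint passes its speed limit or range.

ROBOT

A 6-joint arm with a two-finger parallel gripper is mounted at the origin on the work surface. World frame = base frame: x ahead of the robot, y to its left, z up, the work surface at z = 0. Lengths are in m, angles in rad, forces in N, time in s.
With the tool pointing down it reaches from about 0.25 to 0.775 m from the base axis. Payload 4 kg.
Tool frame: the origin (TCP) lies at the very end of the fingers, on their centre line; the grasp point (between the pads) lies 19 mm behind it (robot.pinch_z is the distance from the TCP to the grasp point, in m); z points along the fingers, y is the line along which they close (so a half turn about z gives the same grasp; the last joint's range is limited). The gripper opens to 94 mm and grips with 3 to 60 N. Pads are 16 mm wide; open, the fingers measure 119 mm over their backs; the gripper's body (75 mm by 177 mm) begins 78 mm behind the grasp point.
Start: joints at [-1.241, 0.087, 1.371, -0, 1.684, -0.103], TCP at [0.231, -0.499, 0.206] pointing down, gripper open.
Joint ranges: [-3.1, 3.1], [-0.76, 2.03], [0.27, 2.55], [-1.08, 4.22], [0.17, 2.65], [-2.57, 2.57]. Speed limits (rad/s): [2.79, 2.79, 3.14, 3.14, 3.14, 3.14].

INTERFACE

Orientations are given as [roll, pitch, yaw] about the fixed x, y, z axes, in that order (R = Rz(yaw) Ry(pitch) Rx(roll)).
In Python, from bench import robot gives the robot as it stands.
- The arm moves only by the tool arm_command, never from a script. Its argument "targets" is one flat list of numbers, 7 for each row, row after row: the turn, a rotation vector about the tool's x, y, z in degrees, then the shift along the tool's x, y, z in mm, then the closure, from -1 (fully open) to 1 (shut). In form: [ax, ay, az, x, y, z, hand, ax, ay, az, x, y, z, hand, ...]. A call has 1 to 20 rows; each row is the pose to reach, as a shift and turn from the pose commanded when the call began, along the tool's axes at that moment; what a row does not reach only later rows make up. A row lasts 1/10 s, in which the tool goes at most 50 mm and 8.59 degrees, less where a joint would pass 70% of its speed; a pose out of reach is approached as far as the arm can. A call with a gripper value outside its range is refused whole. The fingers move at their own pace and stop on an object; the grip force is fixed at half the most. Time passes only in rows, so rows that repeat a pose let the fingers close. It gives the time, the measured TCP pose, the force, the opening and the grip force at its end, in the units of the state.
- robot.get_obs(): the state, without advancing time (a new reading comes with each control period).
- robot.snapshot(name): name is "scene" or "side" or "wrist"; returns a dict with "color" (384x512x3 uint8, red, green, blue), "range_z" (384x512 float32, m along the optical axis (not along the pixel's ray), 0 where there is no reading), "fx", "fy", "cx", "cy" (pixels), "T" (4x4, takes a point from camera to world coordinates); the wrist camera has in their place "T_tool_cam" (4x4, takes a point from camera to tool coordinates, whose origin is the TCP and whose axes are the flange's). Camera axes: x right, y down, z forward; pixel columns grow to the right and rows downward; lengths in m; the calibration is good to about 2 mm. A picture is of the moment at which its call begins: read the wrist's pose just before it.
- robot.close_job(): hands the job in; it is judged then, once.
The state is a dict: "time": time; "joint_positions": joint angles; "qvel": joint speeds; "joint_torque": joint torques, N m; "tool_pos": TCP position; "ee_rot": TCP orientation; "wrist_force": force on the tool from outside, world axes, zero at the start; "wrist_torque": the same for the moment, N m; "width": finger opening in m; "finger_force": force on a finger pad.
Only numpy, scipy, OpenCV 4.12 (cv2) and the standard library are available. Lean on these libraries where they do the work, as an engineer would, in place of code of your own. Each camera call takes 0.05 s, during which the arm holds its last target. There are 200 camera calls.

## Working session

There is one attempt and no reset: what is moved stays moved. The work goes in short steps, Python scripts to look and compute and a tool call to move; the robot and the scene stay as the last step left them, time stands still between calls to the robot, and variables do not carry over. Pictures are saved under pics/ and viewed, at most 10 in all, crops included, and the job is handed in when it is done.

Besides the shell and the picture viewer there is one more tool, called after ">>>" as name(argument=value, ...) on one line, values as JSON. arm_command: Moves the arm, as the interface text tells. Its arguments: {"type":"object","properties":{"targets":{"type":"array"}},"required":["targets"]}

```bash
mkdir -p pics; cat > h.py <<'E'
import numpy as np, cv2
from bench import robot
def snap(n):
    o=robot.get_obs(); return o,robot.snapshot(n)
def cloud(s,T=None):
    T=s["T"] if T is None else T
    z=s["range_z"]; v,u=np.indices(z.shape)
    P=np.stack([(u-s["cx"])/s["fx"]*z,(v-s["cy"])/s["fy"]*z,z],-1)
    W=P@T[:3,:3].T+T[:3,3]; W[z==0]=np.nan
    return W
E
python3 - <<'E'
from h import *
ims=[]
for n in("scene","side"):
    o,s=snap(n); np.savez(n,**s); cv2.imwrite(f"pics/{n}.png",s["color"][...,::-1]); print(s["T"].round(3).tolist())
print(o)
E
```

```text
[[0.774, 0.391, -0.499, 1.152], [0.633, -0.498, 0.593, -0.762], [-0.017, -0.774, -0.632, 0.79], [0.0, 0.0, 0.0, 1.0]]
[[-0.856, -0.258, 0.447, 0.082], [-0.516, 0.428, -0.741, 0.743], [0.0, -0.866, -0.5, 0.574], [0.0, 0.0, 0.0, 1.0]]
{'time': 0.05, 'joint_positions': array([-1.24113045e+00,  8.79481393e-02,  1.37217127e+00,  1.08523694e-05,
        1.68358176e+00, -1.03084544e-01]), 'qvel': array([-0.00123017, -0.00114471, -0.00049161, -0.00029688, -0.00023994,
        0.00014799]), 'joint_torque': array([ 2.28755387e-03, -3.41539764e+01, -3.03594089e+01,  7.21101696e-02,
        3.05239053e-02, -1.06032739e-04]), 'tool_pos': array([ 0.23049284, -0.49880666,  0.20435001]), 'ee_rot': array([-3.13949644e+00, -2.27699321e-04,  4.32751396e-01]), 'wrist_force': array([ 0.98892878, -1.09280516,  0.15642479]), 'wrist_torque': array([-0.03849896, -0.01575669, -0.01279082]), 'finger_force': 0.0, 'width': 0.0942802502572612}
```

View pics/scene.png

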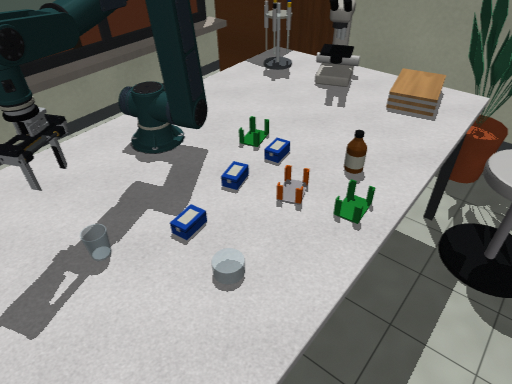

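View pics/side.png

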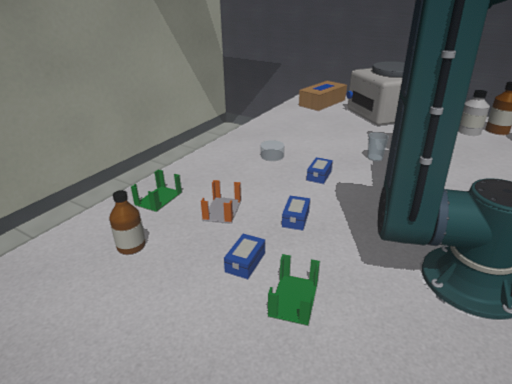

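The scene view shows blue boxes at (188,221), (235,175) and (277,150), the orange carrier at (292,187), and green lookalikes at (254,133) and (354,203). The bottle is at (355,155), the petri dishes at (228,266) and the beaker at (96,242). The side view shows the boxes at (319,170), (296,212) and (245,255), with the orange carrier at (221,203). Next I measure them.

```bash
python3 - <<'E'
from h import *
for n in("scene","side"):
    s=dict(np.load(n+".npz")); W=cloud(s); c=s["color"]; h=cv2.cvtColor(c,cv2.COLOR_RGB2HSV)
    print(n,"bench z",np.nanmedian(W[(abs(W[...,2])<.02)&(W[...,0]>.2)&(W[...,0]<.8)][:,2]))
    reg=(W[...,0]>.15)&(W[...,0]<.85)&(abs(W[...,1])<.6)&(W[...,2]>.004)
    for col,lo,hi in(("blue",110,130),("orange",3,15)):
        m=((h[...,0]>=lo)&(h[...,0]<=hi)&(h[...,1]>150)&(h[...,2]>40)&reg).astype(np.uint8)
        if col=="blue": m=cv2.morphologyEx(m,cv2.MORPH_CLOSE,np.ones((9,9)))*reg.astype(np.uint8)
        k,l,st,ce=cv2.connectedComponentsWithStats(m.astype(np.uint8))
        for i in range(1,k):
            if st[i,4]<30: continue
            P=W[l==i]
            if col=="blue":
                zt=np.nanpercentile(P[:,2],90); Q=P[P[:,2]>zt-.006]
            else: zt=np.nanmax(P[:,2]); Q=P[P[:,2]>zt-.05]
            r=cv2.minAreaRect((Q[:,:2]*1000).astype(np.float32))
            print(col,ce[i].round(),st[i,4],"ztop",round(zt,3),"rect",np.round(r[0],1),np.round(r[1],1),round(r[2],1))
    # bystanders: height map blobs
    m=reg&(W[...,2]>.02)
    k,l,st,ce=cv2.connectedComponentsWithStats(m.astype(np.uint8))
    for i in range(1,k):
        if st[i,4]>80: 
            P=W[l==i]; print("blob",ce[i].round(),st[i,4],P.min(0).round(3),P.max(0).round(3))
E
```

```text
scene bench z -0.0010587919263435608
blue [277. 149.] 406 ztop 0.043 rect [453.8 203. ] [ 56.9 100.6] 9.6
blue [235. 175.] 492 ztop 0.043 rect [434.  -12.3] [ 56.5 100.7] 16.9
blue [188. 221.] 736 ztop 0.042 rect [ 478.6 -271.4] [59.3 96.5] 8.0
orange [357. 148.] 284 ztop 0.133 rect [728.7 281.6] [61.  37.5] 25.9
orange [288. 172.] 82 ztop 0.064 rect [576.9  90.9] [24.8 14.3] 74.9
orange [353. 170.] 55 ztop 0.021 rect [732.6 278. ] [59.9 22.3] 30.1
orange [306. 175.] 70 ztop 0.064 rect [638.4 112.5] [15.2 22.2] 23.5
orange [279. 191.] 83 ztop 0.063 rect [617.   -1.7] [16.6 22.3] 16.3
orange [299. 195.] 92 ztop 0.066 rect [673.1  20.4] [16.9 24.3] 20.3
blob [39. 72.] 9050 [ 0.15  -0.587  0.203] [ 0.3   -0.116  0.597]
blob [179.  60.] 4831 [ 0.15  -0.046  0.096] [0.23  0.119 0.544]
blob [356. 151.] 640 [0.688 0.259 0.02 ] [0.755 0.314 0.153]
blob [277. 147.] 339 [0.418 0.15  0.02 ] [0.488 0.256 0.045]
blob [234. 173.] 413 [ 0.391 -0.069  0.02 ] [0.475 0.042 0.046]
blob [351. 185.] 91 [0.777 0.138 0.021] [0.796 0.163 0.063]
blob [279. 190.] 81 [ 0.605 -0.014  0.02 ] [0.627 0.007 0.063]

[... 1267 characters left out ...]
 ] [0.681 0.037 0.063]
blob [237. 189.] 99 [ 0.602 -0.011  0.021] [0.628 0.011 0.063]
blob [126. 222.] 1454 [0.683 0.273 0.02 ] [0.741 0.336 0.151]
blob [154. 198.] 145 [0.775 0.141 0.02 ] [0.797 0.165 0.063]
blob [296. 209.] 619 [ 0.392 -0.064  0.02 ] [0.473 0.045 0.045]
blob [205. 207.] 116 [0.623 0.111 0.02 ] [0.646 0.13  0.064]
blob [228. 209.] 134 [0.567 0.082 0.02 ] [0.587 0.108 0.062]
blob [245. 253.] 1029 [0.417 0.154 0.02 ] [0.487 0.258 0.045]
blob [285. 263.] 183 [0.342 0.197 0.021] [0.361 0.221 0.063]
blob [315. 269.] 170 [0.279 0.18  0.02 ] [0.302 0.201 0.063]
blob [273. 300.] 201 [0.312 0.295 0.021] [0.335 0.315 0.063]
blob [306. 307.] 223 [0.253 0.274 0.02 ] [0.272 0.299 0.064]
```

Could be mistaken: for the carrier, the green ones at scene (254,133) and (354,203), while the orange-posted one at (292,187) is the one meant. For the boxes, only (188,221), (235,175) and (277,150) are blue boxes with white cards. The box nearest the start is (188,221). I check the choice in a close crop.

```bash
cat >> h.py <<'E'
def go(x,y,z,b):
    "tool-axes shift (mm) and turn (deg) from the measured pose to x,y,z (mm) with tool yaw b+90 deg, tool down"
    from scipy.spatial.transform import Rotation as R
    o=robot.get_obs(); R0=R.from_euler("xyz",o["ee_rot"]); R1=R.from_euler("xyz",[180,0,b+90],degrees=True)
    print("t",round(o["time"],2),"pos",(o["tool_pos"]*1000).round(1),"rot",np.degrees(o["ee_rot"]).round(2),"F",o["wrist_force"].round(2),"w",round(o["width"],4))
    print("turn",(R0.inv()*R1).as_rotvec(degrees=True).round(2),"shift",R0.inv().apply(np.array([x,y,z])-o["tool_pos"]*1000).round(1))
E
python3 - <<'E'
from h import *
go(477.5,-267,200,8)
c=np.load("scene.npz")["color"][115:245,165:385,::-1]
cv2.imwrite("pics/crop.png",cv2.resize(c,None,fx=3.5,fy=3.5,interpolation=cv2.INTER_CUBIC))
E
```

```text
t 0.1 pos [ 230.5 -498.8  204.4] rot [-1.7989e+02 -1.0000e-02  2.4790e+01] F [-0.24 -0.23 -0.14] w 0.0938
turn [ -0.09  -0.08 -73.21] shift [ 321.5 -106.9    4.7]
```

View pics/crop.png

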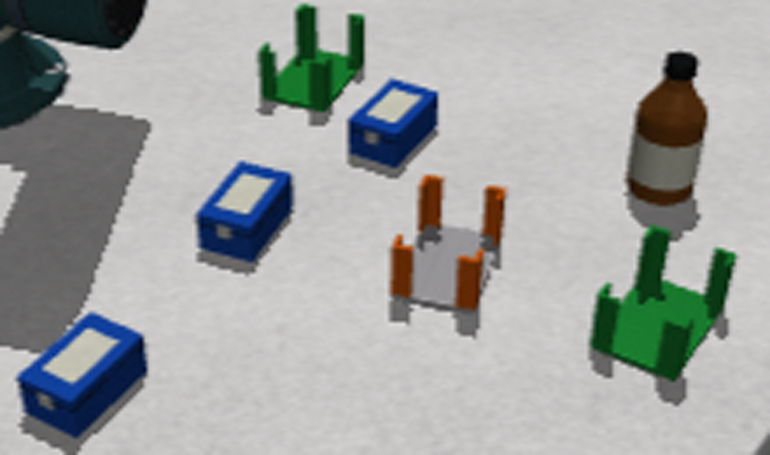

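The crop shows three blue boxes with white cards, the orange-cornered carrier with a grey plate at crop (450,260), and the two green decoys. The choice is confirmed. I move above the nearest box.

>>> arm_command(targets=[0,0,-8,32,-11,0,-1,0,0,-16,64,-21,0,-1,0,0,-24,97,-32,0,-1,0,0,-32,129,-43,0,-1,0,0,-40,161,-53,0,-1,0,0,-48,193,-64,0,-1,0,0,-56,225,-75,0,-1,0,0,-64,257,-86,0,-1,0,0,-70,290,-96,0,-1,0,0,-73.2,321.5,-107,0,-1,0,0,-73.2,321.5,-107,0,-1,0,0,-73.2,321.5,-107,0,-1])

```text
time: 1.3
tool_pos: [0.4776, -0.2669, 0.2048]
ee_rot: [-3.14, -0.0, 1.711]
wrist_force: [-0.9, 0.3, 0.5]
width: 0.0941
finger_force: 0.0
```

```bash
cat >> h.py <<'E'
def wrist(name=None):
    from scipy.spatial.transform import Rotation as R
    o=robot.get_obs(); s=robot.snapshot("wrist")
    T=np.eye(4); T[:3,:3]=R.from_euler("xyz",o["ee_rot"]).as_matrix(); T[:3,3]=o["tool_pos"]
    W=cloud(s,T@s["T_tool_cam"])
    if name: cv2.imwrite(name,s["color"][...,::-1])
    return s,W
def blue(s,W,zlo=.035,zhi=.05):
    h=cv2.cvtColor(s["color"],cv2.COLOR_RGB2HSV); z=W[...,2]
    m=(((h[...,0]>=108)&(h[...,0]<=130)&(h[...,1]>120))).astype(np.uint8)
    m=cv2.morphologyEx(m,cv2.MORPH_CLOSE,np.ones((35,35))); m=(m>0)&(z>zlo)&(z<zhi)
    k,l,st,ce=cv2.connectedComponentsWithStats(m.astype(np.uint8))
    for i in range(1,k):
        if st[i,4]<400: continue
        P=W[l==i]; r=cv2.minAreaRect((P[:,:2]*1000).astype(np.float32))
        print("blue",ce[i].round(),st[i,:4],"z",np.median(P[:,2]).round(4),np.round(r[0],1),np.round(r[1],1),round(r[2],1))
E
python3 - <<'E'
from h import *
s,W=wrist("pics/w1.png"); blue(s,W); go(477.5,-267,100,8)
E
```

```text
blue [253. 176.] [229 136  50  81] z 0.042 [ 475.8 -267.9] [56.9 95.7] 7.1
t 1.35 pos [ 477.2 -267.5  205. ] rot [-1.7993e+02 -1.0000e-02  9.7980e+01] F [ 0.12  1.   -0.58] w 0.0942
turn [-0.07 -0.01 -0.02] shift [  0.4   0.5 105. ]
```

View pics/w1.png

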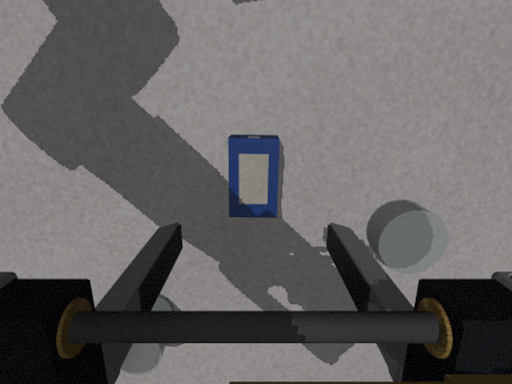

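The wrist view shows the box at (253,176), matching the estimate to about 2 mm. I go down and grasp.

>>> arm_command(targets=[0,0,0.5,0,-1,45,-1,0,0,0.5,0,-1,90,-1,0,0,0.5,0,-1,130,-1,0,0,0.5,0,-1,165,-1,0,0,0.5,0,-1,185,-1,0,0,0.5,0,-1,196,-1,0,0,0.5,0,-1,199,-1,0,0,0.5,0,-1,199,-1,0,0,0.5,0,-1,199,1,0,0,0.5,0,-1,199,1,0,0,0.5,0,-1,199,1,0,0,0.5,0,-1,199,1,0,0,0.5,0,-1,199,1,0,0,0.5,0,-1,199,1])

```text
time: 2.75
tool_pos: [0.4768, -0.2676, 0.0068]
ee_rot: [3.141, 0.0, 1.702]
wrist_force: [-0.1, -0.4, 1.8]
width: 0.0578
finger_force: 30.0
```

>>> arm_command(targets=[0,0,0,0,0,-5,1,0,0,0,0,0,-20,1,0,0,0,0,0,-40,1,0,0,0,0,0,-55,1,0,0,0,0,0,-60,1,0,0,0,0,0,-60,1,0,0,0,0,0,-60,1,0,0,0,0,0,-60,1,0,0,0,0,0,-60,1])

```text
time: 3.65
tool_pos: [0.4761, -0.2671, 0.0654]
ee_rot: [-3.14, -0.001, 1.702]
wrist_force: [-0.2, 0.4, -1.2]
width: 0.0581
finger_force: 30.0
```

```bash
python3 - <<'E'
from h import *
F=[]
for i in range(5): F.append(robot.get_obs()["wrist_force"][2]); robot.snapshot("side") if i<4 else 0
print(F); go(460,-270,100,8)
E
```

```text
[np.float64(-1.1926511569037934), np.float64(-1.0039070519397342), np.float64(-1.1465076492359962), np.float64(-1.0837926559518274), np.float64(-1.4059253362211652)]
t 3.85 pos [ 476.5 -267.4   66.1] rot [-1.7997e+02 -2.0000e-02  9.7500e+01] F [ 0.36  0.37 -1.41] w 0.0578
turn [-0.03 -0.03 -0.5 ] shift [ -0.5 -16.7 -33.9]
```

The wrist force is about -1.2 N, so this is the 0.14 kg box, the lightest. I set it on free bench nearer the carrier at (580,-125), away from the petri dishes.

```bash
python3 - <<'E'
from h import *
go(580,-125,66,7.5)
E
```

```text
t 3.85 pos [ 476.5 -267.4   66.1] rot [-1.7997e+02 -2.0000e-02  9.7500e+01] F [ 0.36  0.37 -1.41] w 0.0578
turn [-0.03 -0.02 -0.  ] shift [1.276e+02 1.212e+02 1.000e-01]
```

>>> arm_command(targets=[0,0,0,10,10,0,1,0,0,0,30,29,0,1,0,0,0,55,52,0,1,0,0,0,80,76,0,1,0,0,0,105,100,0,1,0,0,0,120,114,0,1,0,0,0,128,121,0,1,0,0,0,128,121,10,1,0,0,0,128,121,25,1,0,0,0,128,121,40,1,0,0,0,128,121,50,1,0,0,0,128,121,54,1,0,0,0,128,121,57,1,0,0,0,128,121,57,1,0,0,0,128,121,57,1])

```text
time: 5.35
tool_pos: [0.5804, -0.1251, 0.0102]
ee_rot: [3.14, 0.001, 1.701]
wrist_force: [0.9, 0.5, -0.9]
width: 0.0577
finger_force: 30.0
```

```bash
python3 - <<'E'
from h import *
go(580,-125,6.8,7.5)
E
```

```text
t 5.35 pos [ 580.4 -125.1   10.2] rot [1.7993e+02 4.0000e-02 9.7480e+01] F [ 0.91  0.47 -0.94] w 0.0577
turn [ 0.07  0.04 -0.02] shift [ 0.1 -0.4  3.3]
```

>>> arm_command(targets=[0,0,0,0,0,2,1,0,0,0,0,0,3,1,0,0,0,0,0,3.5,1,0,0,0,0,0,3.5,1,0,0,0,0,0,3.5,-1,0,0,0,0,0,3.5,-1,0,0,0,0,0,3.5,-1,0,0,0,0,0,3.5,-1,0,0,0,0,0,3.5,-1,0,0,0,0,0,-30,-1,0,0,0,0,0,-80,-1,0,0,0,0,0,-130,-1,0,0,0,0,0,-180,-1,0,0,0,0,0,-190,-1,0,0,0,0,0,-190,-1])

```text
time: 6.85
tool_pos: [0.5814, -0.1252, 0.2028]
ee_rot: [3.136, 0.003, 1.702]
wrist_force: [-0.1, 0.2, 0.2]
width: 0.094
finger_force: 0.0
```

```bash
python3 - <<'E'
from h import *
s,W=wrist(); blue(s,W); go(432.5,-10,180,16.5)
E
```

```text
blue [124.  50.] [ 84   0  80 104] z 0.0424 [431.1 -10.7] [58.4 95.3] 15.6
blue [252. 175.] [227 135  51  81] z 0.042 [ 579.6 -125. ] [56.9 95.2] 7.5
t 6.9 pos [ 580.1 -124.8  199.7] rot [1.7995e+02 3.0000e-02 9.7500e+01] F [ 0.05 -0.4  -0.8 ] w 0.0935
turn [ 0.05  0.03 -9.  ] shift [ 133.1 -131.4   19.5]
```

The lightest stands at (580,-125). Next is box B at (431.5,-10.5), yaw 15.8°.

>>> arm_command(targets=[0,0,-2,20,-20,0,-1,0,0,-4,50,-50,0,-1,0,0,-6,80,-80,10,-1,0,0,-8.3,105,-105,30,-1,0,0,-8.3,125,-125,60,-1,0,0,-8.3,132.7,-132.4,100,-1,0,0,-8.3,132.7,-132.4,135,-1,0,0,-8.3,132.7,-132.4,165,-1,0,0,-8.3,132.7,-132.4,182,-1,0,0,-8.3,132.7,-132.4,190,-1,0,0,-8.3,132.7,-132.4,193,-1,0,0,-8.3,132.7,-132.4,193,-1,0,0,-8.3,132.7,-132.4,193,-1,0,0,-8.3,132.7,-132.4,193,1,0,0,-8.3,132.7,-132.4,193,1,0,0,-8.3,132.7,-132.4,193,1,0,0,-8.3,132.7,-132.4,193,1,0,0,-8.3,132.7,-132.4,193,1,0,0,-8.3,132.7,-132.4,193,1])

```text
time: 8.8
tool_pos: [0.4314, -0.0105, 0.0066]
ee_rot: [3.141, 0.0, 1.846]
wrist_force: [-0.0, 0.6, 0.7]
width: 0.0577
finger_force: 30.0
```

>>> arm_command(targets=[0,0,0,0,0,-5,1,0,0,0,0,0,-20,1,0,0,0,0,0,-45,1,0,0,0,0,0,-70,1,0,0,0,0,0,-90,1,0,0,0,0,0,-100,1,0,0,0,0,0,-100,1,0,0,0,0,0,-100,1,0,0,0,0,0,-100,1])

```text
time: 9.7
tool_pos: [0.4302, -0.0103, 0.1047]
ee_rot: [-3.139, -0.001, 1.847]
wrist_force: [0.2, 0.3, -4.4]
width: 0.0578
finger_force: 30.0
```

```bash
python3 - <<'E'
from h import *
F=[]
for i in range(4): F.append(robot.get_obs()["wrist_force"][2].round(2)); robot.snapshot("side") if i<3 else 0
print(F); go(432,-10,106,16)
s,W=wrist("pics/w2.png")
h=cv2.cvtColor(s["color"],cv2.COLOR_RGB2HSV); z=W[...,2]
m=((h[...,0]>=3)&(h[...,0]<=15)&(h[...,1]>150)&(z>.03)&(z<.08)).astype(np.uint8)
k,l,st,ce=cv2.connectedComponentsWithStats(m)
for i in range(1,k):
    if st[i,4]>30:
        P=W[l==i]; print(ce[i].round(),st[i,4],P.min(0).round(3),P.max(0).round(3))
E
```

```text
[np.float64(-4.4), np.float64(-3.68), np.float64(-3.66), np.float64(-2.97)]
t 9.85 pos [430.6 -10.4 105.3] rot [-1.7988e+02 -5.0000e-02  1.0580e+02] F [-0.13 -0.24 -2.97] w 0.0578
turn [-0.12 -0.05 -0.2 ] shift [-0.   1.4 -0.7]
[469. 133.] 1010 [0.565 0.081 0.03 ] [0.585 0.104 0.064]
[457. 252.] 827 [ 0.6  -0.01  0.03] [0.625 0.008 0.063]
[509. 243.] 44 [0.662 0.012 0.03 ] [0.667 0.017 0.038]
```

Mean force is about -3.7 N, so B is the 0.35 kg box, the middle one. I put it back and go on to A, which should be the heaviest.

>>> arm_command(targets=[0,0,0,0,0,15,1,0,0,0,0,0,40,1,0,0,0,0,0,65,1,0,0,0,0,0,82,1,0,0,0,0,0,92,1,0,0,0,0,0,96,1,0,0,0,0,0,98,1,0,0,0,0,0,99.5,1,0,0,0,0,0,100,1,0,0,0,0,0,100,1,0,0,0,0,0,100,-1,0,0,0,0,0,100,-1,0,0,0,0,0,100,-1,0,0,0,0,0,100,-1,0,0,0,0,0,60,-1,0,0,0,0,0,10,-1,0,0,0,0,0,-40,-1,0,0,0,0,0,-90,-1,0,0,0,0,0,-95,-1,0,0,0,0,0,-95,-1])

```text
time: 11.9
tool_pos: [0.4325, -0.0107, 0.2035]
ee_rot: [3.137, 0.002, 1.846]
wrist_force: [-0.3, -0.3, -0.6]
width: 0.094
finger_force: 0.0
```

```bash
python3 - <<'E'
from h import *
s,W=wrist(); blue(s,W); go(453,205,200,8)
E
```

```text
blue [325.  15.] [294   0  62  34] z 0.0419 [454.6 170.6] [58.7 29.5] 11.7
blue [253. 175.] [228 135  51  81] z 0.042 [431.1 -10.6] [56.8 95.5] 15.6
blue [330. 289.] [310 252  46  59] z 0.0416 [ 576.9 -120.1] [58.1 85. ] 8.8
t 11.95 pos [431.3 -10.5 201.2] rot [1.800e+02 1.000e-02 1.058e+02] F [-0.49  0.11 -1.11] w 0.0941
turn [0.   0.01 7.8 ] shift [201.4  79.6   1.1]
```

>>> arm_command(targets=[0,0,2,20,8,0,-1,0,0,4,55,22,0,-1,0,0,6,95,38,0,-1,0,0,7.8,135,53,0,-1,0,0,7.8,170,67,0,-1,0,0,7.8,193,76,0,-1,0,0,7.8,201.4,79.6,0,-1,0,0,7.8,201.4,79.6,0,-1,0,0,7.8,201.4,79.6,0,-1])

```text
time: 12.85
tool_pos: [0.4526, 0.2039, 0.2001]
ee_rot: [-3.139, 0.001, 1.71]
wrist_force: [0.3, 0.8, -0.4]
width: 0.0937
finger_force: 0.0
```

```bash
python3 - <<'E'
from h import *
s,W=wrist(); blue(s,W); go(453,205,6.6,8)
E
```

```text
blue [254. 174.] [228 134  52  82] z 0.042 [450.8 205.5] [56.8 95.6] 7.8
blue [214. 303.] [190 294  46  17] z 0.0416 [420.5  26.8] [58.8 21.3] 12.3
blue [221. 350.] [200 343  44  17] z 0.0418 [440.9 -44.2] [57.7 28.9] 12.3
t 12.9 pos [452.9 203.7 200.7] rot [-1.7991e+02  6.0000e-02  9.7920e+01] F [ 0.57  0.92 -0.22] w 0.0938
turn [-0.09  0.06 -0.08] shift [  1.5   0.6 194.1]
```

>>> arm_command(targets=[0,0,0,1.5,-1.5,45,-1,0,0,0,1.5,-1.5,90,-1,0,0,0,1.5,-1.5,130,-1,0,0,0,1.5,-1.5,165,-1,0,0,0,1.5,-1.5,183,-1,0,0,0,1.5,-1.5,191,-1,0,0,0,1.5,-1.5,194,-1,0,0,0,1.5,-1.5,194,-1,0,0,0,1.5,-1.5,194,1,0,0,0,1.5,-1.5,194,1,0,0,0,1.5,-1.5,194,1,0,0,0,1.5,-1.5,194,1,0,0,0,1.5,-1.5,194,1,0,0,0,1.5,-1.5,194,1])

```text
time: 14.3
tool_pos: [0.4514, 0.2063, 0.0077]
ee_rot: [-3.141, -0.0, 1.71]
wrist_force: [-0.8, 0.6, 2.4]
width: 0.0577
finger_force: 30.0
```

>>> arm_command(targets=[0,0,0,0,0,-5,1,0,0,0,0,0,-20,1,0,0,0,0,0,-45,1,0,0,0,0,0,-75,1,0,0,0,0,0,-105,1,0,0,0,0,0,-130,1,0,0,0,0,0,-145,1,0,0,0,0,0,-150,1,0,0,0,0,0,-150,1,0,0,0,0,0,-150,1,0,0,0,0,0,-150,1])

```text
time: 15.4
tool_pos: [0.4504, 0.2059, 0.1555]
ee_rot: [-3.138, 0.001, 1.71]
wrist_force: [-0.4, 0.1, -6.6]
width: 0.0578
finger_force: 30.0
```

```bash
python3 - <<'E'
from h import *
F=[]
for i in range(4): F.append(robot.get_obs()["wrist_force"][2].round(2)); robot.snapshot("side") if i<3 else 0
print(F); go(570,-50,157,20)
E
```

```text
[np.float64(-6.6), np.float64(-6.52), np.float64(-5.97), np.float64(-6.46)]
t 15.55 pos [450.9 206.1 156.4] rot [-1.7989e+02  3.0000e-02  9.8000e+01] F [ 0.37 -0.16 -6.46] w 0.0575
turn [-1.1e-01  1.0e-02 -1.2e+01] shift [-270.1   82.3   -0.7]
```

Force is -6.4 N, so this is the 0.60 kg box, the heaviest. I move short of the carrier, so that the wrist camera sees it past the held box.

```bash
python3 - <<'E'
from h import *
go(676,-75,157,20)
E
```

```text
t 15.55 pos [450.9 206.1 156.4] rot [-1.7989e+02  3.0000e-02  9.8000e+01] F [ 0.37 -0.16 -6.46] w 0.0575
turn [-1.1e-01  1.0e-02 -1.2e+01] shift [-309.6  183.8   -0.8]
```

>>> arm_command(targets=[0,0,-1,-10,6,0,1,0,0,-2,-30,18,0,1,0,0,-3,-60,36,0,1,0,0,-4,-95,56,0,1,0,0,-5,-130,77,0,1,0,0,-6,-165,98,0,1,0,0,-8,-200,119,0,1,0,0,-9,-235,140,0,1,0,0,-10,-265,157,0,1,0,0,-11,-288,171,0,1,0,0,-12,-303,180,0,1,0,0,-12,-310,184,0,1,0,0,-12,-310,184,0,1,0,0,-12,-310,184,0,1,0,0,-12,-310,184,0,1])

```text
time: 17.05
tool_pos: [0.6762, -0.0739, 0.1576]
ee_rot: [-3.141, -0.001, 1.921]
wrist_force: [-0.9, 0.5, -5.7]
width: 0.0579
finger_force: 30.0
```

```bash
cat >> h.py <<'E'
def posts(s,W):
    "fit the carrier's rectangle (80x117, b yaw) to tops of the orange posts"
    h=cv2.cvtColor(s["color"],cv2.COLOR_RGB2HSV); z=W[...,2]
    m=((h[...,0]>=3)&(h[...,0]<=15)&(h[...,1]>150)&(z>.056)&(z<.07)).astype(np.uint8)
    k,l,st,ce=cv2.connectedComponentsWithStats(m); A=[]
    for i in range(1,k):
        if st[i,4]>15:
            P=W[l==i]; A.append(P); r=cv2.minAreaRect((P[:,:2]*1000).astype(np.float32))
            print("post",ce[i].round(),st[i,4],np.median(P,0).round(4))
    A=np.concatenate(A); r=cv2.minAreaRect((A[:,:2]*1000).astype(np.float32)); print("posts rect",r)
E
python3 - <<'E'
from h import *
s,W=wrist("pics/w3.png"); posts(s,W); go(626,58,157,20)
E
```

```text
post [290.  94.] 201 [0.6751 0.0203 0.062 ]
post [213.  96.] 207 [ 0.6101 -0.0033  0.0619]
posts rect ((642.2520751953125, 12.11782455444336), (79.01731872558594, 17.817359924316406), 21.06290626525879)
t 17.1 pos [676.3 -74.  157.8] rot [ 1.8000e+02 -1.0000e-02  1.1006e+02] F [-0.86 -0.18 -5.9 ] w 0.0577
turn [ 0.   -0.01  0.06] shift [141.2  -2.    0.8]
```

View pics/w3.png

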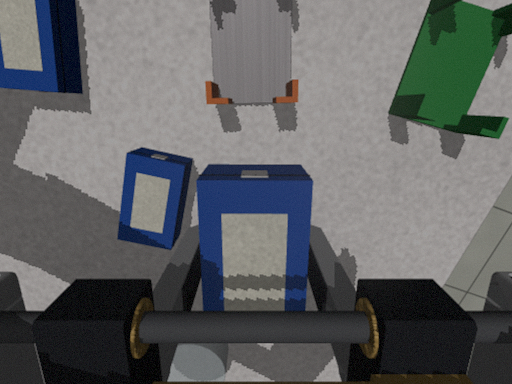

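The wrist view shows the two near carrier posts at (213,96) and (290,94), yaw about 21°. The far posts are out of view. I rise and back off to see all four.

>>> arm_command(targets=[0,0,0,-5,0,-20,1,0,0,0,-12,0,-45,1,0,0,0,-20,0,-70,1,0,0,0,-28,0,-90,1,0,0,0,-30,0,-100,1,0,0,0,-30,0,-100,1,0,0,0,-30,0,-100,1,0,0,0,-30,0,-100,1])

```text
time: 17.9
tool_pos: [0.6863, -0.1025, 0.2553]
ee_rot: [-3.139, -0.002, 1.921]
wrist_force: [-0.2, -0.5, -6.4]
width: 0.0578
finger_force: 30.0
```

```bash
python3 - <<'E'
from h import *
s,W=wrist("pics/w4.png"); posts(s,W); go(626,58,157,21)
h=cv2.cvtColor(s["color"],cv2.COLOR_RGB2HSV)
m=((h[...,0]>=3)&(h[...,0]<=15)&(h[...,1]>150)&(W[...,2]>.0605)&(W[...,2]<.064))
v,u=np.where(m); print(len(v)); Q=(W[m][:,:2]*1000)
r=cv2.minAreaRect(Q.astype(np.float32)); print(r)
E
```

```text
post [282.  70.] 120 [0.6752 0.0198 0.062 ]
post [224.  71.] 114 [ 0.6102 -0.0033  0.0619]
posts rect ((641.8822021484375, 12.319418907165527), (78.67045593261719, 18.20606231689453), 21.18061637878418)
t 17.95 pos [ 686.3 -102.6  255.3] rot [-1.7983e+02 -1.2000e-01  1.1003e+02] F [ 0.74 -0.75 -6.95] w 0.0579
turn [-0.17 -0.12 -0.97] shift [171.4  -1.4  98.7]
224
((642.0274658203125, 12.046869277954102), (78.7168960571289, 17.51735496520996), 20.7174072265625)
```

>>> arm_command(targets=[0,0,-0.5,10,0,0,1,0,0,-1,30,0,0,1,0,0,-1,50,0,0,1,0,0,-1,62,0,0,1,0,0,-1,65,0,0,1,0,0,-1,65,0,0,1,0,0,-1,65,0,0,1])

```text
time: 18.65
tool_pos: [0.6649, -0.0428, 0.2575]
ee_rot: [-3.142, 0.001, 1.937]
wrist_force: [0.5, 0.2, -5.7]
width: 0.0581
finger_force: 30.0
```

```bash
python3 - <<'E'
from h import *
s,W=wrist("pics/w5.png"); posts(s,W); go(626,58,157,21)
z=W[...,2]; h=cv2.cvtColor(s["color"],cv2.COLOR_RGB2HSV)
# floor plate: not orange, 4..9 mm high near the carrier
m=((z>.003)&(z<.009)&(np.hypot(W[...,0]-.626,W[...,1]-.058)<.09)).astype(np.uint8)
m=cv2.morphologyEx(m,cv2.MORPH_OPEN,np.ones((3,3)))
k,l,st,ce=cv2.connectedComponentsWithStats(m); i=1+np.argmax(st[1:,4]); P=W[l==i]
print("floor",st[i],np.median(P[:,2]),cv2.minAreaRect((P[:,:2]*1000).astype(np.float32)))
E
```

```text
post [223.  31.] 123 [0.5736 0.096  0.0622]
post [282.  32.] 116 [0.6388 0.1187 0.062 ]
post [280. 125.] 108 [0.6745 0.0199 0.0619]
post [226. 126.] 100 [ 0.61   -0.0029  0.0618]
posts rect ((624.1761474609375, 58.034828186035156), (78.3956298828125, 114.67950439453125), 21.090322494506836)
t 18.7 pos [664.9 -43.  257.3] rot [-1.7999e+02  3.0000e-02  1.1095e+02] F [-0.17 -0.06 -5.8 ] w 0.0579
turn [-0.01  0.03 -0.05] shift [108.3  -0.3 100.3]
floor [ 222   36   61   92 5069] 0.0059859633241508 ((623.441650390625, 58.043174743652344), (80.15513610839844, 116.10352325439453), 20.893646240234375)
```

View pics/w5.png

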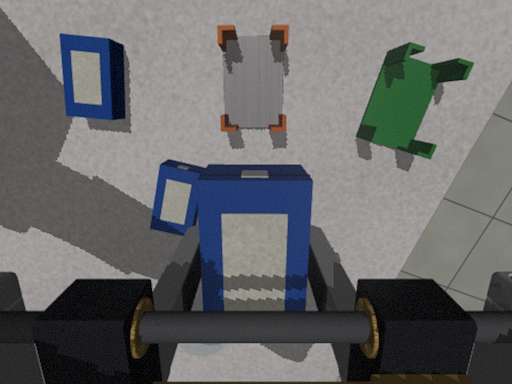

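All four posts are visible at (223,31), (282,32), (280,125) and (226,126). The carrier centre is (624,58), yaw 21°, and its size agrees. I move the heaviest box above it and partly down.

>>> arm_command(targets=[0,0,0,15,0,0,1,0,0,0,40,-1,10,1,0,0,0,70,-2,35,1,0,0,0,95,-2,65,1,0,0,0,109,-2,95,1,0,0,0,109,-2,120,1,0,0,0,109,-2,140,1,0,0,0,109,-2,150,1,0,0,0,109,-2,150,1,0,0,0,109,-2,150,1,0,0,0,109,-2,150,1])

```text
time: 19.8
tool_pos: [0.6251, 0.0587, 0.1096]
ee_rot: [3.138, 0.001, 1.937]
wrist_force: [0.4, 0.3, -5.7]
width: 0.0577
finger_force: 30.0
```

```bash
python3 - <<'E'
from h import *
go(624,58.5,13,21)
s,W=wrist(); print(s["color"].shape)
E
```

```text
t 19.8 pos [625.1  58.7 109.6] rot [1.7980e+02 7.0000e-02 1.1098e+02] F [ 0.35  0.26 -5.73] w 0.0577
turn [ 0.2   0.07 -0.02] shift [ 0.3 -1.5 96.6]
(384, 512, 3)
```

>>> arm_command(targets=[0,0,0,0,-0.5,10,1,0,0,0,0,-1,30,1,0,0,0,0,-1,50,1,0,0,0,0,-1,68,1,0,0,0,0,-1,80,1,0,0,0,0,-1,87,1,0,0,0,0,-1,91,1,0,0,0,0,-1,92,1,0,0,0,0,-1,92,1])

```text
time: 20.75
tool_pos: [0.6236, 0.0584, 0.0163]
ee_rot: [3.14, 0.001, 1.937]
wrist_force: [-0.1, -0.1, -5.8]
width: 0.0579
finger_force: 30.0
```

>>> arm_command(targets=[0,0,0,0,0,1,1,0,0,0,0,0,2,1,0,0,0,0,0,3,1,0,0,0,0,0,3,1])

```text
time: 21.15
tool_pos: [0.6235, 0.0584, 0.0138]
ee_rot: [3.14, 0.001, 1.937]
wrist_force: [-0.6, -0.2, -0.7]
width: 0.0576
finger_force: 30.0
```

The force has dropped to -0.7 N, so the box rests on the floor. I release it and rise.

>>> arm_command(targets=[0,0,0,0,0,0.5,1,0,0,0,0,0,0.5,-1,0,0,0,0,0,0.5,-1,0,0,0,0,0,0.5,-1,0,0,0,0,0,0.5,-1,0,0,0,0,0,0.5,-1,0,0,0,0,0,-20,-1,0,0,0,0,0,-60,-1,0,0,0,0,0,-110,-1,0,0,0,0,0,-160,-1,0,0,0,0,0,-190,-1,0,0,0,0,0,-190,-1,0,0,0,0,0,-190,-1])

```text
time: 22.45
tool_pos: [0.6232, 0.0584, 0.2028]
ee_rot: [3.14, 0.001, 1.937]
wrist_force: [0.6, -0.7, -0.8]
width: 0.0938
finger_force: 0.0
```

```bash
python3 - <<'E'
from h import *
s,W=wrist("pics/w6.png"); posts(s,W); blue(s,W); go(431.2,-10.6,200,15.8)
E
```

```text
post [223. 134.] 135 [0.5734 0.0975 0.0618]
post [286. 134.] 142 [0.6373 0.1201 0.0619]
post [226. 226.] 115 [ 0.6098 -0.0028  0.0617]
post [284. 226.] 121 [0.6738 0.0197 0.0617]
posts rect ((623.980224609375, 58.39637756347656), (78.35791015625, 117.03868865966797), 21.09447479248047)
blue [ 79. 172.] [ 49 131  59  84] z 0.0423 [431.3 -10.4] [58.6 96.3] 15.6
blue [254. 177.] [228 136  52  83] z 0.0479 [622.9  57.8] [57.2 96.1] 21.0
blue [179. 288.] [151 259  51  52] z 0.042 [ 580.8 -116.9] [52.4 79.7] 6.8
t 22.5 pos [622.3  58.4 200.8] rot [-1.7987e+02 -4.0000e-02  1.1100e+02] F [-0.86  0.38  0.83] w 0.0941
turn [-0.13 -0.04  5.2 ] shift [   4.  -203.2    1.3]
```

View pics/w6.png

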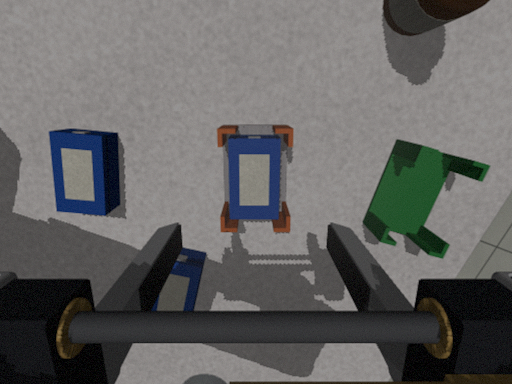

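The heaviest lies flat (lid at 48 mm) and within about 1 mm of centre in the carrier, at (254,177). Next I pick up box B.

>>> arm_command(targets=[0,0,1,0,-15,0,-1,0,0,2,1,-45,0,-1,0,0,3,2,-85,0,-1,0,0,4,3,-125,0,-1,0,0,5,4,-160,0,-1,0,0,5.2,4,-185,10,-1,0,0,5.2,4,-200,30,-1,0,0,5.2,4,-203,70,-1,0,0,5.2,4,-203,110,-1,0,0,5.2,4,-203,150,-1,0,0,5.2,4,-203,175,-1,0,0,5.2,4,-203,188,-1,0,0,5.2,4,-203,194.5,-1,0,0,5.2,4,-203,194.5,-1,0,0,5.2,4,-203,194.5,1,0,0,5.2,4,-203,194.5,1,0,0,5.2,4,-203,194.5,1,0,0,5.2,4,-203,194.5,1,0,0,5.2,4,-203,194.5,1,0,0,5.2,4,-203,194.5,1])

```text
time: 24.5
tool_pos: [0.4321, -0.0107, 0.0084]
ee_rot: [3.141, 0.0, 1.847]
wrist_force: [-1.3, -0.1, 2.5]
width: 0.0579
finger_force: 30.0
```

>>> arm_command(targets=[0,0,0,0,0,-5,1,0,0,0,0,0,-20,1,0,0,0,0,0,-45,1,0,0,0,0,0,-75,1,0,0,0,0,0,-105,1,0,0,0,0,0,-130,1,0,0,0,0,0,-145,1,0,0,0,0,0,-150,1,0,0,0,0,0,-150,1,0,0,0,0,0,-150,1])

```text
time: 25.5
tool_pos: [0.4311, -0.0104, 0.1564]
ee_rot: [-3.139, -0.001, 1.847]
wrist_force: [-0.6, -0.3, -3.9]
width: 0.0578
finger_force: 30.0
```

```bash
python3 - <<'E'
from h import *
go(623,58.2,157,21)
E
```

```text
t 25.5 pos [431.1 -10.4 156.4] rot [-1.7985e+02 -6.0000e-02  1.0580e+02] F [-0.62 -0.26 -3.93] w 0.0578
turn [-0.14 -0.07 -5.2 ] shift [ 13.8 203.3  -1.1]
```

>>> arm_command(targets=[0,0,-1,1,10,0,1,0,0,-2,3,35,0,1,0,0,-3,5,70,0,1,0,0,-4,8,105,0,1,0,0,-5,10,140,0,1,0,0,-5.2,12,170,0,1,0,0,-5.2,13,192,0,1,0,0,-5.2,13.5,202,0,1,0,0,-5.2,13.5,203,0,1,0,0,-5.2,13.5,203,10,1,0,0,-5.2,13.5,203,25,1,0,0,-5.2,13.5,203,30,1,0,0,-5.2,13.5,203,30,1,0,0,-5.2,13.5,203,30,1])

```text
time: 26.9
tool_pos: [0.6232, 0.0575, 0.1279]
ee_rot: [-3.141, -0.0, 1.937]
wrist_force: [0.3, 0.7, -3.8]
width: 0.0582
finger_force: 30.0
```

```bash
python3 - <<'E'
from h import *
go(623.2,58.2,56,21)
E
```

```text
t 26.9 pos [623.2  57.5 127.9] rot [-179.98   -0.    110.98] F [ 0.32  0.7  -3.78] w 0.0582
turn [-0.02 -0.   -0.02] shift [ 0.7  0.3 71.9]
```

>>> arm_command(targets=[0,0,0,0.3,0,10,1,0,0,0,0.5,0,28,1,0,0,0,0.5,0,44,1,0,0,0,0.5,0,56,1,0,0,0,0.5,0,63,1,0,0,0,0.5,0,66,1,0,0,0,0.5,0,68,1,0,0,0,0.5,0,68,1,0,0,0,0.5,0,68,1])

```text
time: 27.8
tool_pos: [0.624, 0.0582, 0.0608]
ee_rot: [3.14, 0.001, 1.937]
wrist_force: [-0.9, -0.4, -4.2]
width: 0.0578
finger_force: 30.0
```

>>> arm_command(targets=[0,0,0,0,0,1,1,0,0,0,0,0,2,1,0,0,0,0,0,3,1,0,0,0,0,0,3,1])

```text
time: 28.2
tool_pos: [0.6233, 0.0582, 0.0567]
ee_rot: [-3.141, -0.0, 1.937]
wrist_force: [-1.2, 1.5, -3.3]
width: 0.0575
finger_force: 30.0
```

>>> arm_command(targets=[0,0,0,0,0,0.5,1,0,0,0,0,0,1,1,0,0,0,0,0,1,1])

```text
time: 28.5
tool_pos: [0.6235, 0.0581, 0.0565]
ee_rot: [3.141, 0.0, 1.937]
wrist_force: [-1.1, 0.7, 0.3]
width: 0.0577
finger_force: 30.0
```

The force has gone to about 0, so the box is resting. I release it and rise.

>>> arm_command(targets=[0,0,0,0,0,0,-1,0,0,0,0,0,0,-1,0,0,0,0,0,0,-1,0,0,0,0,0,0,-1,0,0,0,0,0,0,-1,0,0,0,0,0,-20,-1,0,0,0,0,0,-60,-1,0,0,0,0,0,-110,-1,0,0,0,0,0,-150,-1,0,0,0,0,0,-160,-1,0,0,0,0,0,-160,-1,0,0,0,0,0,-160,-1,0,0,0,0,0,-160,-1])

```text
time: 29.8
tool_pos: [0.6222, 0.0581, 0.2125]
ee_rot: [-3.136, -0.002, 1.937]
wrist_force: [0.8, 0.1, -0.7]
width: 0.0939
finger_force: 0.0
```

```bash
python3 - <<'E'
from h import *
s,W=wrist("pics/w7.png"); posts(s,W); blue(s,W,.035,.1); go(620,58,200,21)
E
```

```text
post [227. 133.] 134 [0.5738 0.0979 0.062 ]
post [287. 134.] 139 [0.638  0.1196 0.0618]
post [225. 222.] 58 [ 0.6076 -0.0023  0.0618]
post [288. 222.] 74 [0.676  0.0239 0.0616]
posts rect ((624.083984375, 58.375831604003906), (78.84012603759766, 116.58055114746094), 20.98636245727539)
blue [256. 182.] [227 136  58  94] z 0.0899 [625.7  54.2] [ 60.1 105.9] 20.9
blue [181. 286.] [151 255  54  56] z 0.0419 [ 579.1 -121.2] [56.8 89. ] 6.9
t 29.85 pos [622.3  58.1 212.7] rot [-1.7970e+02 -1.1000e-01  1.1099e+02] F [ 0.01  0.51 -0.47] w 0.0944
turn [-0.3  -0.11 -0.01] shift [ 0.7 -2.1 12.7]
```

View pics/w7.png

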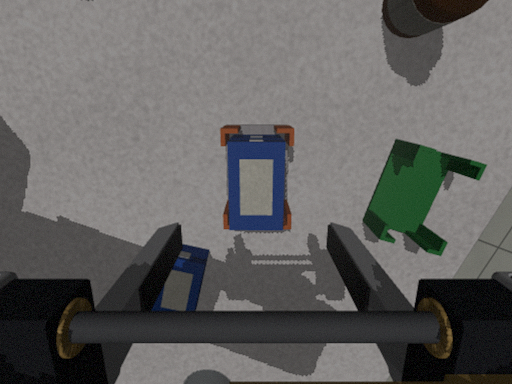

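The second box sits squarely on top: lid at 90 mm, yaw 20.9°, at (256,182). I do one numeric check of the stack and bystanders, then hand in.

```bash
python3 - <<'E'
from h import *
s,W=wrist(); blue(s,W,.087,.094)
o,s=snap("scene"); W2=cloud(s); W1=cloud(dict(np.load("scene.npz")))
for n,(x,y,r) in dict(bottle=(.715,.298,.06),petri=(.684,-.32,.06),beaker=(.362,-.497,.05)).items():
    f=lambda W:np.nanmedian(W[(np.hypot(W[...,0]-x,W[...,1]-y)<r)&(W[...,2]>.02)&(W[...,2]<.16)],0).round(4)
    print(n,f(W1),f(W2))
print(robot.close_job())
E
```

```text
blue [256. 184.] [227 141  58  89] z 0.09 [623.   57.9] [57.4 95.3] 20.9
bottle [0.7282 0.2762 0.0846] [0.7287 0.2761 0.0853]
petri [ 0.6908 -0.3284  0.0435] [ 0.6909 -0.3285  0.0434]
beaker [ 0.3729 -0.4993  0.0608] [ 0.3732 -0.4995  0.0608]
the job is handed in; nothing more can be done
None
```

Job handed in at about 30 s: the 0.60 kg box lies flat in the orange carrier with the 0.35 kg box squarely on top, the 0.14 kg box stands on the bench beside it, and the bottle, petri dishes and beaker did not move.

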